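# Dip the press power unit and show the gauge rod

## Robot

A 6-joint arm with a two-finger parallel gripper is mounted at the origin on the work surface. World frame = base frame: x ahead of the robot, y to its left, z up, the work surface at z = 0. Lengths are in m, angles in degrees, forces in N, time in s.
With the tool pointing down it reaches from about 0.35 to 0.775 m from the base axis. Payload 5.5 kg.
Tool frame: the origin (TCP) lies on the centre line of the jaws, within the pads' length; the fingertips stand 19 mm ahead of it and the grasp point (between the pads) is the TCP; z points along the fingers, x is the direction in which the jaws open and shut, and the axes are right-handed (so a half turn about z gives the same grasp; the last joint's range is limited). The gripper opens to 85 mm and grips with 20 to 120 N. Pads are 22 mm wide; open, the fingers measure 114 mm over their backs; the gripper's body (76 mm by 85 mm) begins 54 mm behind the grasp point. The pads swing forward as they close: fully open they stand 13 mm farther back than shut.
Start: joints at [-81.681, 17.945, 2.641, 74.691, 0, 82.002], TCP at [0.162, -0.552, 0.25] pointing down, gripper open.
Joint ranges: [-158.12, 158.12], [-49.38, 96.58], [-58.88, 72.47], [-126.05, 133.96], [-84.25, 85.87], [-180, 180]. Speed limits (degrees/s): [147.25, 147.25, 180, 180, 180, 180].

## Interface

Orientations are given as [roll, pitch, yaw] about the fixed x, y, z axes, in that order (R = Rz(yaw) Ry(pitch) Rx(roll)).
In Python, from workcell import observe, get_image, camera_info, hand_in gives the robot as it stands. The module is installed in compiled form; this text tells all that it offers.
- The arm moves only by the shell command python3 -m pendant 'ROWS' [FORCE]. ROWS is JSON, a list of rows, each an object with "translation": the shift along the tool's x, y, z in cm, a list of three; "dr": the turn, a rotation vector about the tool's x, y, z in rad, a list of three; "grip": the opening, from -1 (shut) to 1 (fully open). In form: [{"translation": [tx, ty, tz], "dr": [rx, ry, rz], "grip": grip}, ...]. A call has 1 to 20 rows; each row is the pose to reach, as a shift and turn from the pose commanded when the call began, along the tool's axes at that moment; what a row does not reach only later rows make up. A row lasts 1/12 s, in which the tool goes at most 41.7 mm and 7.16 degrees, less where a joint would pass 70% of its speed; a pose out of reach is approached as far as the arm can. A call with a gripper value outside its range is refused whole. The fingers move at their own pace and stop on an object; FORCE is the grip in N (left out, the last holds). Time passes only in rows, so rows that repeat a pose let the fingers close. It gives the time, the measured TCP pose, the force and the opening at its end, in the units of the state.
- observe(): the state, without advancing time (a new reading comes with each control period).
- get_image(name): name is "scene" or "top" or "wrist"; returns the picture (480x640x3 uint8, blue, green, red); there is no depth.
- camera_info(name): a dict with "mtx" (3x3 intrinsics, pixels), "D" ([k1, k2, p1, p2, k3] as OpenCV has them; the pictures are not rectified), "eye" and "rotation" of the camera in the world. Camera axes: x right, y up, looking along -z (the intrinsics and any distortion apply to the point x, -y, -z); pixel columns grow to the right and rows downward; lengths in m; the calibration is good to about 2 mm. A picture is of the moment at which its call begins: read the wrist's pose just before it. camera_info takes no time and is no camera call; for the wrist camera it gives the pose at the moment of the call.
- hand_in(): hands the job in, once; it reports no verdict.
The state is a dict: "time_s": time; "q": joint angles; "qd": joint speeds; "joint_torque": joint torques, N m; "tcp_pos": TCP position; "tool_rot": TCP orientation; "ft_force": force on the tool from outside, world axes, zero at the start; "ft_torque": the same for the moment, N m; "opening": opening from 0.0 (shut) to 1.0 (fully open).
Only numpy, scipy, OpenCV 4.12 (cv2) and the standard library are available. Lean on these libraries where they do the work, as an engineer would, in place of code of your own. Each camera call takes 0.05 s, during which the arm holds its last target.

## Task

Check the press's power unit: turn the selector on top of the green tank one click clockwise to the white dot, then take the red-handled gauge rod from its wooden cradle, push it down the slanted dip tube until its collar stops on the mouth, and draw it right out again. Finish still holding it by the handle, motionless and level, with its tip 5 to 15 cm above the round white reading disc and the rod touching nothing else; do not put it down. Leave the other things on the bench where they are.

Things in the scene. Friction and masses are not known exactly. Their poses are not given: they have to be found in the camera images.
- selector (a joint): black bar knob with a white pointer line on top of the green tank, turning about the vertical axis; rad, grows clockwise seen from above, range 0 to 1.4. Three sprung detents: 0 (red dot, where it starts), 0.70 (larger white dot, the wanted one; the pointer then points along the unit's -x) and 1.40 (red dot, too far). It snaps into the nearest detent from about 0.3 rad off; turning over a crest takes about 0.15 N m
- selector_grip (a point): point on the selector's axis at the height to grip, 31 mm above the knob's foot. The grip bar is 42 mm long along this point's x axis, 14 mm wide along y and reaches from 25 mm below to 7 mm above this point; it is pinched across y. The point turns with the knob; its -x axis is the pointer. The tank top lies 37 mm below this point
- unit: fixed power unit: green steel tank 160 mm (x) by 240 mm (y) by 150 mm high, origin at the centre of its underside; the steel dip tube leaves its -y face and slants up along -y. A grey motor (84 mm diameter, top 84 mm above the tank) lies on the tank's +y half, its near side 98 mm from the knob's axis
- tube_mouth (a point): centre of the open upper end of the slanted steel dip tube, in the plane of its rim, 155 mm above the table; the point's z axis points out of the tube along its axis (30 degrees above level, towards the unit's -y). The mouth flares: rim 31 mm outside and 22 mm inside diameter, narrowing within 14 mm to a 13 mm bore; tube 21 mm outside, 130 mm long, straight. The tank's side is at its lower end, reaching 60 mm above the tube's foot
- gauge: loose gauge rod, 0.11 kg, one straight rigid piece 198 mm long; x axis along it towards the tip, origin on its axis at the middle of the handle; it starts lying level in the cradle with its z axis up
- gauge_grip (a point): middle of the red handle, where to grip it: handle 80 mm long (x), 16 mm wide (y), 22 mm high (z), on the rod's axis, 58 mm above the table at the start. The cradle holds up the handle's rear end (27 to 39 mm behind this point) and the rod (94 to 106 mm ahead); between, 37 mm of air from the handle down to the cradle's base
- gauge_collar (a point): centre of the collar's front face (the face towards the tip), 48 mm ahead of gauge_grip along the rod; collar 33 mm diameter, 8 mm thick, dark steel. It stops on the tube's rim, and this point then lies at tube_mouth; the x axis points to the tip
- gauge_tip (a point): end of the steel rod, 158 mm ahead of gauge_grip; rod 8 mm diameter, its last 3 mm tapered, 110 mm long from the collar; x axis along the rod, pointing out of the tip
- cradle: fixed wooden cradle: base 170 by 56 by 10 mm and two notched posts; origin under the middle of the gauge's handle at table height, x axis towards the rod's tip. Notch sides end 5 mm above the rod's axis at most; lift the gauge straight up 30 mm to clear them
- disc_top (a point): centre of the top face of the fixed round white reading disc with a blue dot, 90 mm diameter, 6 mm thick, lying on the table
- disc: the reading disc, origin at the centre of its underside
- hammer: bystander: loose hammer lying at the back
- screwdriver: bystander: blue screwdriver lying at the back
- glue: bystander: white bottle, 130 mm high, at the back, origin under its centre
- can: bystander: yellow can, 170 mm high, at the back, origin under its centre
- jar: bystander: amber jar with a steel cap, 64 mm diameter, 80 mm high, standing between the cradle and the unit, nearer the robot, origin under its centre
There are look-alikes about, which are no part of the job. What is shaped like the gauge but yellow is not meant.

How it is judged:
By the outcome, as a careful person would: the job done as asked, in the order asked, and still so for the second after the job is handed in, while the arm keeps its last pose, push and grip.
It also fails if it takes over 64 s, if anything falls off the work surface, if the arm or the gripper's body presses on something with over 40 N, if the wrist force passes 120 N, or if a joint passes its speed limit or range.

## Working session

There is one attempt and no reset: what is moved stays moved. The work goes in short steps, Python scripts to look and compute and a shell command to move; the robot and the scene stay as the last step left them, time stands still between calls to the robot, and variables do not carry over. Pictures are saved under pics/ and viewed, and the job is handed in when it is done.

```bash
mkdir -p pics; ls
python3 - <<'E'
from workcell import *
import cv2
for n in ["scene","top","wrist"]:
    i=camera_info(n); print(n,i)
    cv2.imwrite(f"pics/{n}0.png",get_image(n))
print(observe())
E
```

```text
pics
scene {'mtx': array([[532.28892598,   0.        , 316.39783452],
       [  0.        , 532.28892598, 245.79420922],
       [  0.        ,   0.        ,   1.        ]]), 'D': array([-0.14460215,  0.        ,  0.        ,  0.        ,  0.        ]), 'eye': array([1.16321595, 0.50086272, 1.07921773]), 'rotation': array([ 38.4008749 ,  -0.22591439, 122.73547073])}
top {'mtx': array([[618.4754448 ,   0.        , 320.12367894],
       [  0.        , 618.4754448 , 235.36521776],
       [  0.        ,   0.        ,   1.        ]]), 'D': array([0.06209608, 0.        , 0.        , 0.        , 0.        ]), 'eye': array([0.31008623, 0.13153044, 1.66238856]), 'rotation': array([  8.08955704,  -1.42224873, -89.13756123])}
wrist {'mtx': array([[390.04846631,   0.        , 319.77544782],
       [  0.        , 390.04846631, 242.14173181],
       [  0.        ,   0.        ,   1.        ]]), 'D': array([-0.05187559,  0.        ,  0.        ,  0.        ,  0.        ]), 'eye': array([ 0.23299228, -0.52970355,  0.37333606]), 'rotation': array([-16.8412403 ,   0.11454549, -73.60208724])}
{'time_s': 0.15, 'q': array([-8.16811530e+01,  1.79811018e+01,  2.59380758e+00,  7.46899530e+01,
       -7.97626792e-05,  8.20050711e+01]), 'qd': array([ 0.0648986 , -0.21462445,  0.21482087,  0.10014588,  0.02736127,
        0.12807979]), 'joint_torque': array([ 2.01258161e-03, -4.81065130e+01,  2.98815340e+01,  1.38613262e-02,
       -1.25607239e-04,  6.07534119e-06]), 'tcp_pos': array([ 0.16149166, -0.55150638,  0.24962531]), 'tool_rot': array([-1.79989335e+02,  7.65074928e-02, -7.36862169e+01]), 'ft_force': array([0.12928024, 0.45306715, 0.05028399]), 'ft_torque': array([-0.00098187,  0.00212453, -0.03675428]), 'opening': 0.9997095661526613}
```

View pics/scene0.png

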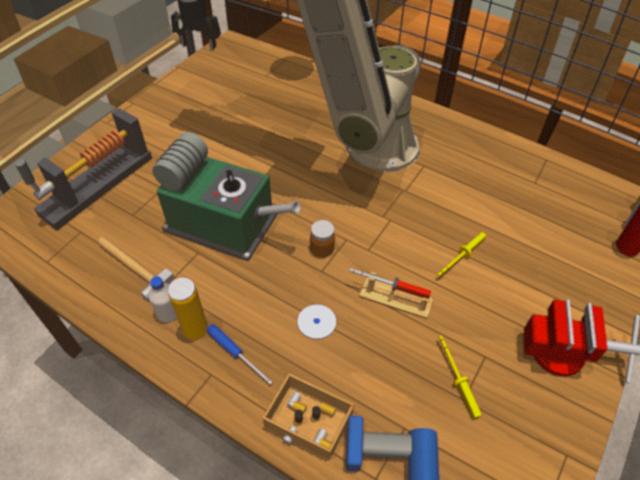

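View pics/top0.png

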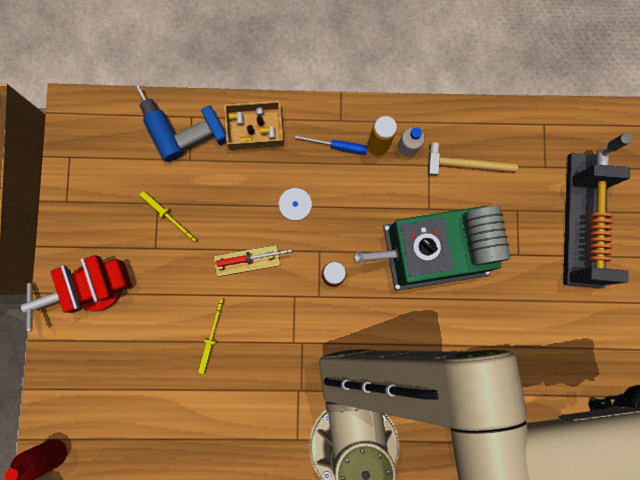

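View pics/wrist0.png

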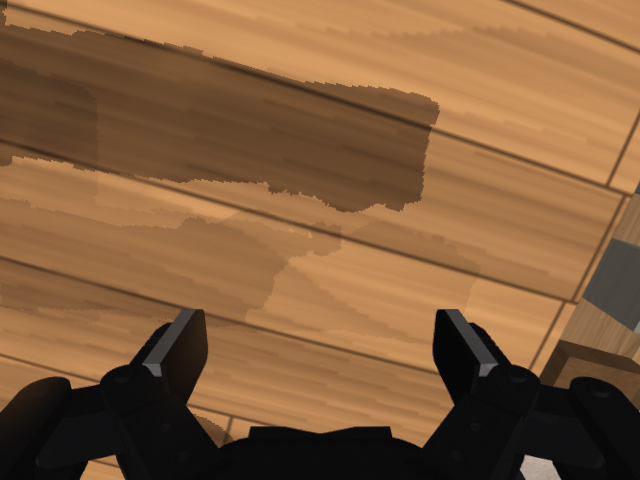

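```bash
cat > h.py <<'E'
import numpy as np, cv2
from scipy.spatial.transform import Rotation as R
from workcell import *
def Rm(rpy): return R.from_euler('xyz',rpy,degrees=True).as_matrix()
def ray(name,px,info=None):
    i=info or camera_info(name)
    p=cv2.undistortPoints(np.array(px,float).reshape(-1,1,2),i['mtx'],i['D']).reshape(-1,2)
    d=np.c_[p[:,0],-p[:,1],-np.ones(len(p))]@Rm(i['rotation']).T
    return np.array(i['eye']),d/np.linalg.norm(d,axis=1)[:,None]
def onz(name,px,z,info=None):
    e,d=ray(name,px,info); return e+d*((z-e[2])/d[:,2])[:,None]
def tri(obs):
    A=np.zeros((3,3));b=np.zeros(3);L=[]
    for n,px,*i in obs:
        e,d=ray(n,[px],*i);d=d[0];P=np.eye(3)-np.outer(d,d);A+=P;b+=P@e;L.append((e,d))
    x=np.linalg.solve(A,b)
    return x,[np.linalg.norm(np.cross(x-e,d)) for e,d in L]
def proj(name,X,info=None):
    i=info or camera_info(name)
    c=(np.atleast_2d(X)-i['eye'])@Rm(i['rotation']); c=c*[1,-1,-1]
    return cv2.projectPoints(c,np.zeros(3),np.zeros(3),i['mtx'],i['D'])[0].reshape(-1,2)
def crop(im,x0,y0,x1,y1,s,fn):
    cv2.imwrite(fn,cv2.resize(im[y0:y1,x0:x1],None,fx=s,fy=s,interpolation=cv2.INTER_CUBIC))
E
python3 - <<'E'
from h import *
t=cv2.imread('pics/top0.png');s=cv2.imread('pics/scene0.png')
crop(t,350,200,520,300,4,'pics/c_top_unit.png')
crop(t,200,230,350,300,5,'pics/c_top_gauge.png')
crop(s,150,120,310,270,4,'pics/c_sc_unit.png')
crop(s,340,260,440,320,7,'pics/c_sc_gauge.png')
for n,i in(('top',t),('scene',s)):
    h=cv2.cvtColor(i,cv2.COLOR_BGR2HSV)
    m=((h[...,0]<6)|(h[...,0]>174))&(h[...,1]>190)&(h[...,2]>90)
    nn,l,st,c=cv2.connectedComponentsWithStats(m.astype(np.uint8))
    print(n,'red',[(st[k].tolist(),c[k].round(1).tolist()) for k in range(1,nn) if st[k,4]>20])
    m=(h[...,1]<40)&(h[...,2]>150)
    nn,l,st,c=cv2.connectedComponentsWithStats(m.astype(np.uint8))
    print(n,'white',[(st[k].tolist(),c[k].round(1).tolist()) for k in range(1,nn) if 60<st[k,4]<3000])
E
```

```text
top red [([84, 255, 34, 56, 758], [97.7, 285.5]), ([216, 256, 31, 10, 171], [230.8, 260.5]), ([103, 259, 22, 31, 413], [114.2, 274.1]), ([72, 267, 20, 34, 403], [81.1, 285.0]), ([51, 268, 23, 44, 475], [61.7, 289.9]), ([5, 468, 13, 12, 135], [11.2, 474.0])]
top white [([375, 116, 22, 22, 367], [385.3, 126.2]), ([403, 128, 21, 20, 187], [411.3, 140.0]), ([430, 143, 10, 31, 242], [434.4, 159.0]), ([600, 155, 9, 10, 62], [604.0, 160.0]), ([279, 188, 33, 32, 802], [294.9, 203.7]), ([414, 233, 27, 27, 304], [426.1, 246.4]), ([488, 247, 12, 14, 103], [492.9, 253.4]), ([251, 250, 41, 8, 89], [269.8, 253.7]), ([364, 252, 32, 6, 112], [380.2, 254.9]), ([81, 259, 16, 42, 109], [88.2, 278.8]), ([324, 262, 22, 22, 365], [334.3, 272.3]), ([61, 266, 16, 43, 102], [68.4, 286.7]), ([21, 293, 37, 38, 279], [37.7, 304.6])]
scene red [([626, 232, 14, 24, 144], [634.7, 245.7]), ([397, 281, 33, 16, 217], [413.0, 288.8]), ([528, 300, 60, 76, 2505], [558.3, 341.8]), ([589, 306, 18, 55, 493], [598.8, 333.1])]
scene white [([218, 177, 28, 20, 216], [231.8, 188.5]), ([40, 182, 12, 11, 63], [45.0, 186.5]), ([260, 204, 32, 7, 98], [275.9, 207.1]), ([312, 221, 21, 17, 292], [322.0, 228.8]), ([158, 269, 14, 12, 84], [164.7, 274.3]), ([350, 269, 43, 15, 91], [372.6, 276.6]), ([142, 278, 52, 27, 756], [171.2, 291.1]), ([567, 300, 6, 44, 98], [569.5, 321.4]), ([298, 305, 38, 34, 989], [316.4, 321.4]), ([588, 304, 7, 43, 92], [591.5, 324.9]), ([608, 315, 32, 38, 339], [627.2, 341.5]), ([239, 354, 32, 30, 87], [254.8, 368.6]), ([627, 354, 9, 30, 123], [630.5, 368.1]), ([288, 393, 12, 13, 66], [294.0, 397.9]), ([315, 430, 11, 13, 76], [320.0, 435.1]), ([364, 440, 47, 11, 377], [387.0, 445.3])]
```

View pics/c_top_unit.png

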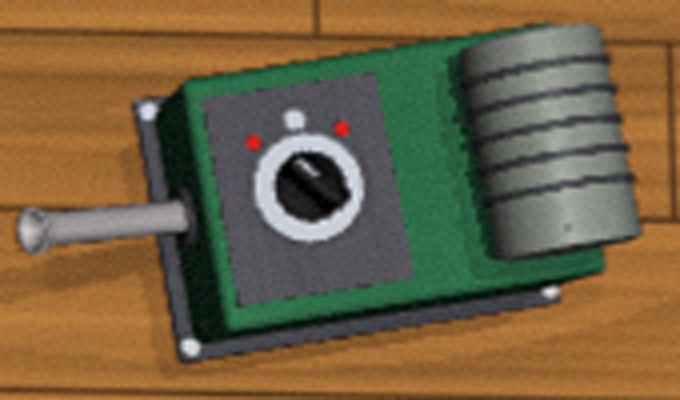

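View pics/c_sc_unit.png

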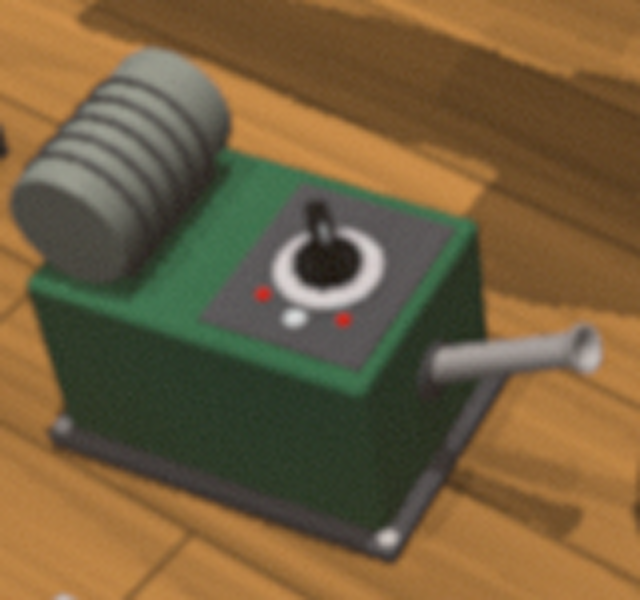

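View pics/c_top_gauge.png

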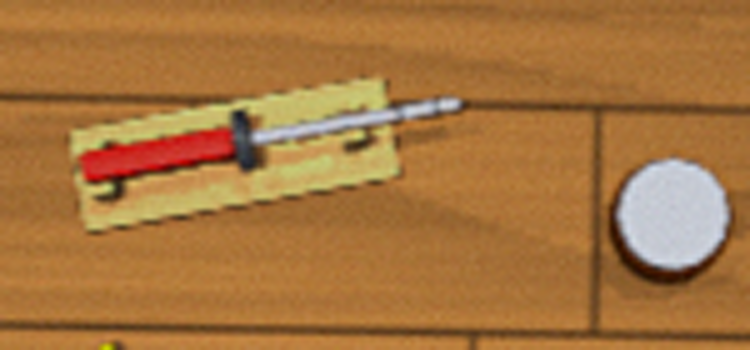

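View pics/c_sc_gauge.png

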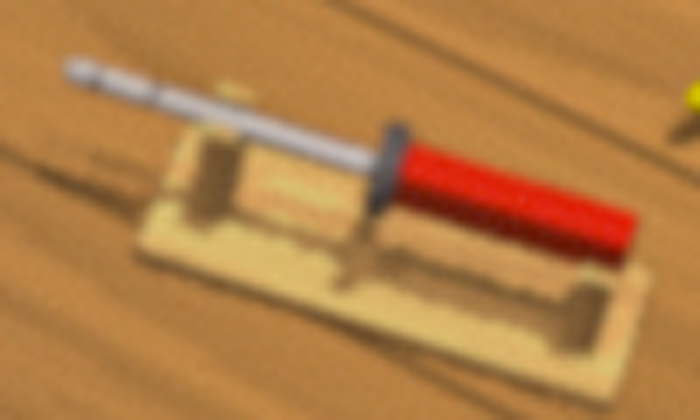

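Run:
```python
from h import *
t=cv2.imread('pics/top0.png');s=cv2.imread('pics/scene0.png')
def C(im,cond,box):
    h=cv2.cvtColor(im,cv2.COLOR_BGR2HSV)
    return None
print('mouth',tri([('top',(358.2,257.3)),('scene',(297,207.5))]))
print('tip',tri([('top',(291.6,250.6)),('scene',(349.7,270))]))
print('tip z58',onz('top',[(291.6,250.6)],.058),onz('scene',[(349.7,270)],.058))
print('handle c z.062',onz('top',[(230.8,260.5)],.064),onz('scene',[(413,288.8)],.061))
print('ring',onz('top',[(350+309/4,200+187/4)],.153),onz('scene',[(150+328/4,120+267/4)],.153))
for nm,a,b in(('white',(294,120),(294,319)),('redL',(254,143),(343,320)),('redR',(342,129),(263,295))):
    print(nm,onz('top',[(350+a[0]/4,200+a[1]/4)],.151),onz('scene',[(150+b[0]/4,120+b[1]/4)],.151))
b=onz('top',[(387,227.5),(397.5,286.8),(487.8,273)],.008)
print('bolts',b,np.degrees(np.arctan2(*(b[0]-b[1])[[1,0]])),np.degrees(np.arctan2(*(b[2]-b[1])[[1,0]])), np.linalg.norm(b[0]-b[1]),np.linalg.norm(b[2]-b[1]))
b=onz('scene',[(150+388/4,120+538/4),(150+63/4,120+427/4)],.008);print('bolts sc',b)
print('disc',onz('top',[(294.9,203.7)],.006),onz('scene',[(316.4,321.4)],.006))
print('jar',onz('top',[(334.3,272.3)],.08),onz('scene',[(322,228.8)],.08))
```

```text
mouth (array([0.47182092, 0.00436652, 0.15236236]), [np.float64(0.00168195310896437), np.float64(0.0016819531089643676)])
tip (array([0.49715425, 0.17007364, 0.05475239]), [np.float64(0.0011591221167504037), np.float64(0.0011591221167504841)])
tip z58 [[0.49725435 0.16894192 0.058     ]] [[0.49881181 0.1721855  0.058     ]]
handle c z.062 [[0.46805062 0.32506626 0.064     ]] [[0.46754608 0.32353299 0.061     ]]
ring [[ 0.5017906 -0.1672856  0.153    ]] [[ 0.50084277 -0.16612476  0.153     ]]
white [[ 0.54370376 -0.1587772   0.151     ]] [[ 0.54490282 -0.15744203  0.151     ]]
redL [[ 0.52884723 -0.1338824   0.151     ]] [[ 0.52958356 -0.13198303  0.151     ]]
redR [[ 0.53861916 -0.18847547  0.151     ]] [[ 0.53952078 -0.18614231  0.151     ]]
bolts [[ 0.57081873 -0.08713173  0.008     ]
 [ 0.41075371 -0.11515643  0.008     ]
 [ 0.45221265 -0.35780147  0.008     ]] 9.930872991772 -80.30393129799144 0.16249982419634282 0.24616145470075582
bolts sc [[ 0.56622293 -0.08743581  0.008     ]
 [ 0.61083921 -0.32778762  0.008     ]]
disc [[0.63196258 0.16393998 0.006     ]] [[0.63353034 0.16538397 0.006     ]]
jar [[0.44066445 0.05783924 0.08      ]] [[0.44255151 0.05862888 0.08      ]]
```

```bash
cat >> h.py <<'E'
def to(pos,Rt,o=None):
    "shift (cm) and rotvec (rad) in tool axes from measured pose to target"
    o=o or observe(); R0=Rm(o['tool_rot'])
    t=R0.T@(np.array(pos)-o['tcp_pos'])*100
    dr=R.from_matrix(R0.T@Rt).as_rotvec()
    print('t',t.round(2),'dr',dr.round(3),'rows>=',max(np.linalg.norm(t)/4.17,np.degrees(np.linalg.norm(dr))/7.16).round(1))
    return t,dr
def down(yaw): return Rm([180,0,yaw])
def st():
    o=observe(); print('t',round(o['time_s'],2),'p',o['tcp_pos'].round(4),'rpy',o['tool_rot'].round(2),'F',o['ft_force'].round(1),'T',o['ft_torque'].round(2),'op',round(o['opening'],3),'q',o['q'].round(0))
E
python3 -c "
from h import *
to([.5015,-.167,.30],down(-39.7))"
```

```text
t [-27.36 -43.43  -4.99] dr [-0.001  0.001 -0.593] rows>= 12.4
```

```bash
python3 -m pendant '[{"translation":[0,0,-4],"dr":[0,0,0],"grip":1},{"translation":[-2,-3,-7],"dr":[0,0,-0.1],"grip":1},{"translation":[-4,-6,-7],"dr":[0,0,-0.2],"grip":1},{"translation":[-27.4,-43.4,-5],"dr":[0,0,-0.593],"grip":1},{"translation":[-27.4,-43.4,-5],"dr":[0,0,-0.593],"grip":1},{"translation":[-27.4,-43.4,-5],"dr":[0,0,-0.593],"grip":1},{"translation":[-27.4,-43.4,-5],"dr":[0,0,-0.593],"grip":1},{"translation":[-27.4,-43.4,-5],"dr":[0,0,-0.593],"grip":1},{"translation":[-27.4,-43.4,-5],"dr":[0,0,-0.593],"grip":1},{"translation":[-27.4,-43.4,-5],"dr":[0,0,-0.593],"grip":1},{"translation":[-27.4,-43.4,-5],"dr":[0,0,-0.593],"grip":1},{"translation":[-27.4,-43.4,-5],"dr":[0,0,-0.593],"grip":1},{"translation":[-27.4,-43.4,-5],"dr":[0,0,-0.593],"grip":1},{"translation":[-27.4,-43.4,-5],"dr":[0,0,-0.593],"grip":1},{"translation":[-27.4,-43.4,-5],"dr":[0,0,-0.593],"grip":1},{"translation":[-27.4,-43.4,-5],"dr":[0,0,-0.593],"grip":1},{"translation":[-27.4,-43.4,-5],"dr":[0,0,-0.593],"grip":1}]'
python3 - <<'E'
from h import *
st()
i=camera_info('wrist');im=get_image('wrist');cv2.imwrite('pics/w1.png',im)
np.save('w1.npy',i,allow_pickle=True)
print(proj('wrist',[[.5015,-.167,.187],[.5015,-.167,.194],[.544,-.158,.151],[.529,-.133,.151],[.472,.004,.155]],i))
E
```

```text
time_s: 1.57
tcp_pos: [0.5008, -0.167, 0.3]
tool_rot: [180.0, 0.0, -39.7]
ft_force: [-0.4, 0.4, 0.9]
opening: 1.001
t 1.57 p [ 0.5008 -0.167   0.3   ] rpy [ 1.7996e+02  4.0000e-02 -3.9680e+01] F [-0.4  0.4  0.9] T [ 0.01 -0.   -0.  ] op 1.001 q [-27.  12.   2.  80.  -0. 103.]
[[321.21100108 246.51083503]
 [321.23764646 249.91326423]
 [359.69158532 184.72989809]
 [320.45477289 170.74241106]
 [117.97599777  65.25063157]]
```

View pics/w1.png

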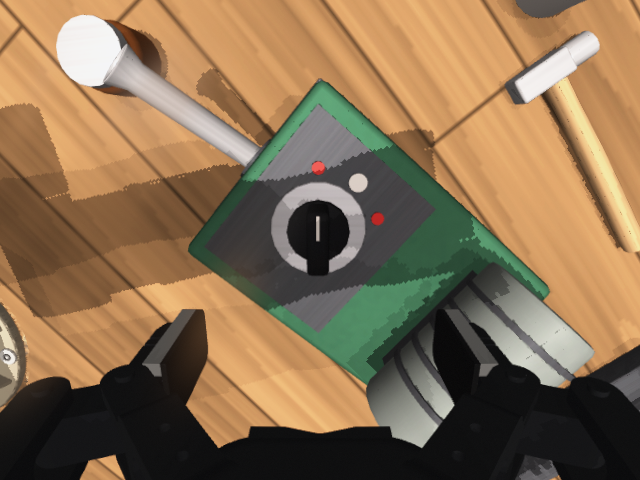

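```bash
python3 -m pendant '[{"translation":[-0.1,0,3],"dr":[0,0,0],"grip":0.2},{"translation":[-0.1,0,6],"dr":[0,0,0],"grip":0.2},{"translation":[-0.1,0,9],"dr":[0,0,0],"grip":0},{"translation":[-0.1,0,11.3],"dr":[0,0,0],"grip":0},{"translation":[-0.1,0,11.3],"dr":[0,0,0],"grip":-0.3},{"translation":[-0.1,0,11.3],"dr":[0,0,0],"grip":-1},{"translation":[-0.1,0,11.3],"dr":[0,0,0],"grip":-1},{"translation":[-0.1,0,11.3],"dr":[0,0,0],"grip":-1},{"translation":[-0.1,0,11.3],"dr":[0,0,0],"grip":-1},{"translation":[-0.1,0,11.3],"dr":[0,0,0],"grip":-1},{"translation":[-0.1,0,11.3],"dr":[0,0,0],"grip":-1},{"translation":[-0.1,0,11.3],"dr":[0,0,0],"grip":-1}]' 50
python3 - <<'E'
from h import *
st()
im=get_image('wrist');cv2.imwrite('pics/w2.png',im)
E
```

```text
time_s: 2.62
tcp_pos: [0.4991, -0.1668, 0.188]
tool_rot: [179.9, 0.0, -39.8]
ft_force: [-5.3, -0.8, -0.7]
opening: 0.149
t 2.62 p [ 0.4991 -0.1668  0.188 ] rpy [ 1.7987e+02  4.0000e-02 -3.9760e+01] F [-5.3 -0.8 -0.7] T [-0.35  1.02 -0.04] op 0.149 q [-27.  14. -11.  65.  -0. 103.]
```

View pics/w2.png

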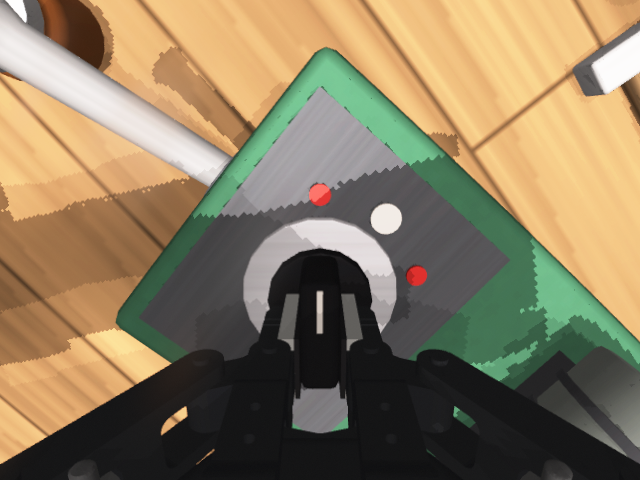

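```bash
python3 -m pendant '[{"translation":[0,0,0],"dr":[0,0,0.1],"grip":-1},{"translation":[0,0,0],"dr":[0,0,0.2],"grip":-1},{"translation":[0,0,0],"dr":[0,0,0.3],"grip":-1},{"translation":[0,0,0],"dr":[0,0,0.4],"grip":-1},{"translation":[0,0,0],"dr":[0,0,0.5],"grip":-1},{"translation":[0,0,0],"dr":[0,0,0.6],"grip":-1},{"translation":[0,0,0],"dr":[0,0,0.7],"grip":-1},{"translation":[0,0,0],"dr":[0,0,0.7],"grip":-1},{"translation":[0,0,0],"dr":[0,0,0.7],"grip":-1},{"translation":[0,0,0],"dr":[0,0,0.7],"grip":-1}]'
python3 - <<'E'
from h import *
st()
im=get_image('wrist');cv2.imwrite('pics/w3.png',im)
E
```

```text
time_s: 3.5
tcp_pos: [0.498, -0.1651, 0.188]
tool_rot: [179.8, 0.2, -79.8]
ft_force: [-8.7, 3.3, 3.0]
opening: 0.157
t 3.5 p [ 0.498  -0.1651  0.188 ] rpy [ 1.798e+02  1.600e-01 -7.981e+01] F [-8.7  3.3  3. ] T [0.77 1.63 0.04] op 0.157 q [-27.  14. -11.  65.   0. 143.]
```

View pics/w3.png

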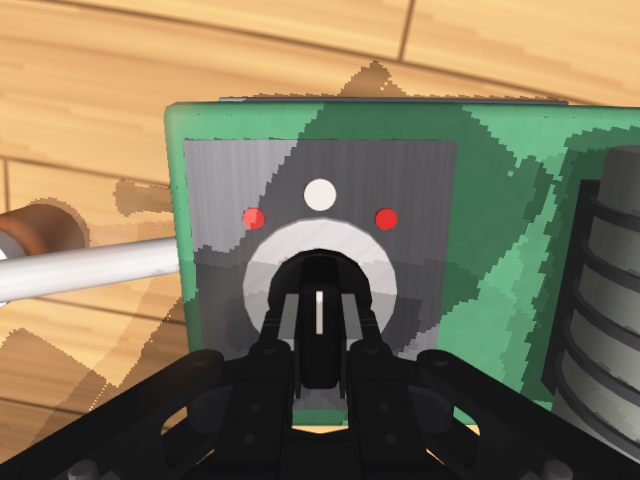

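```bash
python3 -m pendant '[{"translation":[0,0,0],"dr":[0,0,0],"grip":0},{"translation":[0,0,0],"dr":[0,0,0],"grip":0},{"translation":[0,0,0],"dr":[0,0,0],"grip":0},{"translation":[0,0,-2],"dr":[0,0,0],"grip":0},{"translation":[0,0,-5],"dr":[0,0,0],"grip":0.3},{"translation":[0,0,-8],"dr":[0,0,0],"grip":1},{"translation":[0,0,-10],"dr":[0,0,0],"grip":1},{"translation":[0,0,-10],"dr":[0,0,0],"grip":1}]'
python3 - <<'E'
from h import *
st()
im=get_image('wrist');cv2.imwrite('pics/w4.png',im)
print('to gauge');to([.468,.3245,.17],down(10.5))
E
```

```text
time_s: 4.22
tcp_pos: [0.5029, -0.1676, 0.2929]
tool_rot: [-179.5, -0.4, -79.8]
ft_force: [0.4, -0.7, 0.5]
opening: 0.996
t 4.22 p [ 0.5029 -0.1676  0.2929] rpy [-179.53   -0.35  -79.82] F [ 0.4 -0.7  0.5] T [-0.01 -0.05  0.01] op 0.996 q [-27.  12.   1.  78.   0. 143.]
to gauge
t [-49.06  -5.26  11.87] dr [-1.000e-03 -8.000e-03 -1.576e+00] rows>= 12.6
```

View pics/w4.png

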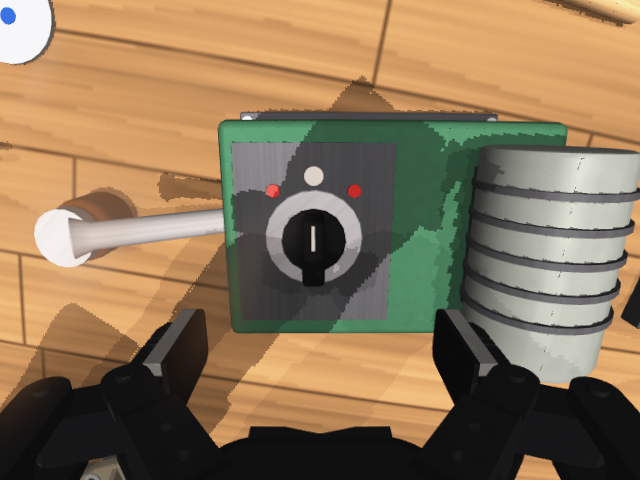

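The selector bar at (313,260) now points to the white dot at (313,176). Next, the gauge.

```bash
python3 -m pendant '[{"translation":[-4,0,0],"dr":[0,0,-0.1],"grip":1},{"translation":[-8,-1,0],"dr":[0,0,-0.2],"grip":1},{"translation":[-12,-1,0],"dr":[0,0,-0.3],"grip":1},{"translation":[-49.1,-5.3,4],"dr":[0,-0.008,-1.576],"grip":1},{"translation":[-49.1,-5.3,4],"dr":[0,-0.008,-1.576],"grip":1},{"translation":[-49.1,-5.3,4],"dr":[0,-0.008,-1.576],"grip":1},{"translation":[-49.1,-5.3,4],"dr":[0,-0.008,-1.576],"grip":1},{"translation":[-49.1,-5.3,4],"dr":[0,-0.008,-1.576],"grip":1},{"translation":[-49.1,-5.3,4],"dr":[0,-0.008,-1.576],"grip":1},{"translation":[-49.1,-5.3,4],"dr":[0,-0.008,-1.576],"grip":1},{"translation":[-49.1,-5.3,4],"dr":[0,-0.008,-1.576],"grip":1},{"translation":[-49.1,-5.3,4],"dr":[0,-0.008,-1.576],"grip":1},{"translation":[-49.1,-5.3,9],"dr":[0,-0.008,-1.576],"grip":1},{"translation":[-49.1,-5.3,9],"dr":[0,-0.008,-1.576],"grip":1},{"translation":[-49.1,-5.3,9],"dr":[0,-0.008,-1.576],"grip":1},{"translation":[-49.1,-5.3,9],"dr":[0,-0.008,-1.576],"grip":1},{"translation":[-49.1,-5.3,9],"dr":[0,-0.008,-1.576],"grip":1}]'
python3 - <<'E'
from h import *
st()
i=camera_info('wrist');im=get_image('wrist');cv2.imwrite('pics/w5.png',im)
P=np.array([.468,.3245,.058]);u=np.array([np.cos(np.radians(-79.3)),np.sin(np.radians(-79.3)),0])
print(proj('wrist',[P-.04*u,P,P+.04*u,P+.048*u,P+.158*u],i).round(0))
E
```

```text
time_s: 5.68
tcp_pos: [0.4663, 0.3262, 0.198]
tool_rot: [-179.7, 0.2, 10.4]
ft_force: [0.0, -0.6, 1.1]
opening: 1.003
t 5.68 p [0.4663 0.3262 0.198 ] rpy [-179.69    0.23   10.39] F [ 0.  -0.6  1.1] T [-0.01 -0.09 -0.07] op 1.003 q [ 27.  18.  -4.  68.   0. 106.]
[[321. 182.]
 [321. 239.]
 [321. 292.]
 [321. 301.]
 [322. 422.]]
```

View pics/w5.png

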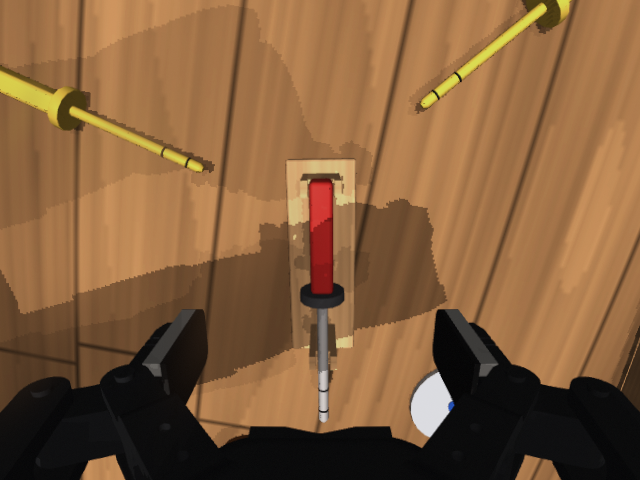

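The red-handled gauge in its wooden cradle is at (321,237), collar at (322,295) and tip at (323,420). The look-alikes at (40,90) and (540,15) are yellow and lie on the bench, so they're not meant. I'll confirm in a crop and refine the pose.

Run:
```python
from h import *
i=camera_info('wrist');im=cv2.imread('pics/w5.png')
crop(im,240,150,400,430,2,'pics/c5.png')
h=cv2.cvtColor(im,cv2.COLOR_BGR2HSV)
m=((h[...,0]<6)|(h[...,0]>174))&(h[...,1]>170)&(h[...,2]>70)
m[:, :280]=0;m[:,360:]=0
ys,xs=np.where(m);print(xs.min(),xs.max(),ys.min(),ys.max())
for y in range(185,290,15):
    r=np.where(m[y])[0];print(y,r.min(),r.max())
for px,z in(((321,181),.069),((321,292),.069),((323,420),.058)): print(onz('wrist',[px],z,i))
to([.4677,.3248,.0585],down(10.5))
```

```text
309 332 178 293
185 309 332
200 310 332
215 310 332
230 310 332
245 310 332
260 311 332
275 311 332
[[0.46056195 0.36615795 0.069     ]]
[[0.47481813 0.28937499 0.069     ]]
[[0.49841995 0.1713864  0.058     ]]
t [ 0.12  0.24 14.  ] dr [-0.006  0.003 -0.002] rows>= 3.4
```

View pics/c5.png

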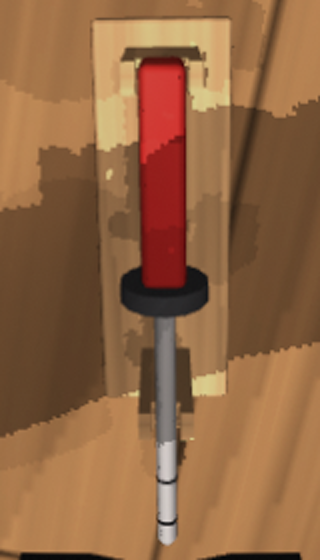

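```bash
python3 -m pendant '[{"translation":[0.1,0.1,4],"dr":[-0.006,0.003,-0.002],"grip":1},{"translation":[0.1,0.1,8],"dr":[-0.006,0.003,-0.002],"grip":0.6},{"translation":[0.1,0.1,11],"dr":[-0.006,0.003,-0.002],"grip":0.4},{"translation":[0.1,0.1,13],"dr":[-0.006,0.003,-0.002],"grip":0.2},{"translation":[0.1,0.1,14],"dr":[-0.006,0.003,-0.002],"grip":0},{"translation":[0.1,0.1,14],"dr":[-0.006,0.003,-0.002],"grip":-0.2},{"translation":[0.1,0.1,14],"dr":[-0.006,0.003,-0.002],"grip":-1},{"translation":[0.1,0.1,14],"dr":[-0.006,0.003,-0.002],"grip":-1},{"translation":[0.1,0.1,14],"dr":[-0.006,0.003,-0.002],"grip":-1},{"translation":[0.1,0.1,14],"dr":[-0.006,0.003,-0.002],"grip":-1},{"translation":[0.1,0.1,14],"dr":[-0.006,0.003,-0.002],"grip":-1},{"translation":[0.1,0.1,14],"dr":[-0.006,0.003,-0.002],"grip":-1},{"translation":[0.1,0.1,14],"dr":[-0.006,0.003,-0.002],"grip":-1}]' 90
python3 - <<'E'
from h import *
st()
im=get_image('wrist');cv2.imwrite('pics/w6.png',im)
E
```

```text
time_s: 6.82
tcp_pos: [0.4675, 0.3266, 0.0594]
tool_rot: [180.0, -0.1, 10.6]
ft_force: [-0.1, -1.6, 6.6]
opening: 0.17
t 6.82 p [0.4675 0.3266 0.0594] rpy [ 1.7998e+02 -1.1000e-01  1.0590e+01] F [-0.1 -1.6  6.6] T [-0.24  0.11 -0.06] op 0.17 q [ 27.  25. -16.  49.  -0. 106.]
```

View pics/w6.png

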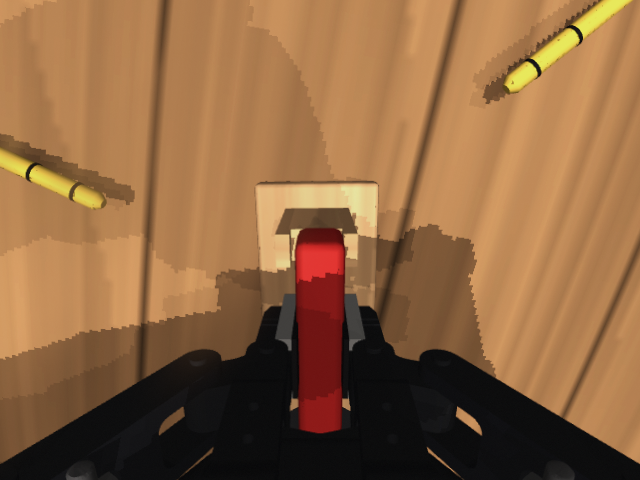

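```bash
python3 -m pendant '[{"translation":[0,0,-2],"dr":[0,0,0],"grip":-1},{"translation":[0,0,-4],"dr":[0,0,0],"grip":-1},{"translation":[0,0,-7],"dr":[0,0,0],"grip":-1},{"translation":[0,0,-11],"dr":[0,0,0],"grip":-1},{"translation":[0,0,-15],"dr":[0,0,0],"grip":-1},{"translation":[0,0,-19],"dr":[0,0,0],"grip":-1},{"translation":[0,0,-19.5],"dr":[0,0,0],"grip":-1},{"translation":[0,0,-19.5],"dr":[0,0,0],"grip":-1}]'
python3 - <<'E'
from h import *
st()
im=get_image('wrist');cv2.imwrite('pics/w7.png',im)
a=np.radians(100.2); out=np.array([np.cos(a)*np.cos(np.pi/6),np.sin(a)*np.cos(np.pi/6),.5])
Rt=np.c_[np.cross(-out,[0,0,0]),-out,-out]
x=np.array([np.cos(a-np.pi/2),np.sin(a-np.pi/2),0]);y=-out;z=np.cross(x,y)
Rt=np.c_[x,y,z];print(Rt.round(2))
M=np.array([.472,.0045,.155]);print(M+.198*out)
to(M+.198*out,Rt)
E
```

```text
time_s: 7.53
tcp_pos: [0.4681, 0.3274, 0.2564]
tool_rot: [-179.9, -0.3, 10.6]
ft_force: [-0.3, -0.3, -2.0]
opening: 0.17
t 7.53 p [0.4681 0.3274 0.2564] rpy [-179.92   -0.33   10.61] F [-0.3 -0.3 -2. ] T [0.05 0.04 0.02] op 0.17 q [ 27.  17.   2.  75.  -0. 106.]
[[ 0.98  0.15 -0.09]
 [ 0.18 -0.85  0.49]
 [ 0.   -0.5  -0.87]]
[0.44163474 0.173263   0.254     ]
t [-5.32 14.62 -0.05] dr [0.523 0.001 0.007] rows>= 4.2
```

View pics/w7.png

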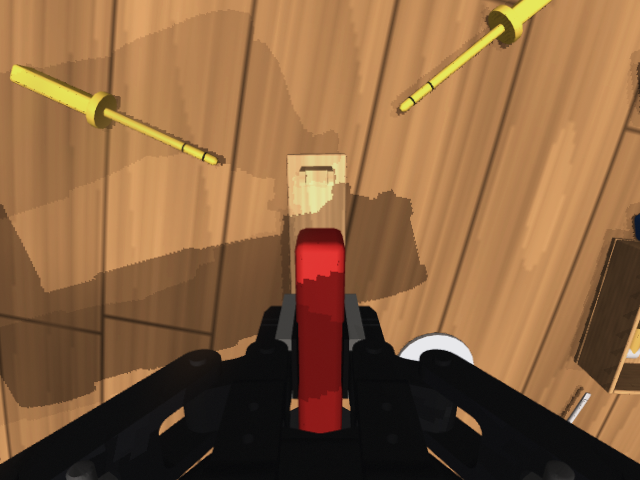

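```bash
python3 -m pendant '[{"translation":[-1,2,-1],"dr":[0.1,0,0],"grip":-1},{"translation":[-2,4,-1],"dr":[0.2,0,0],"grip":-1},{"translation":[-3,7,-1],"dr":[0.3,0,0],"grip":-1},{"translation":[-4,10,-1],"dr":[0.4,0,0],"grip":-1},{"translation":[-5,13,-0.5],"dr":[0.5,0,0],"grip":-1},{"translation":[-5.3,14.6,0],"dr":[0.523,0,0.007],"grip":-1},{"translation":[-5.3,14.6,0],"dr":[0.523,0,0.007],"grip":-1},{"translation":[-5.3,14.6,0],"dr":[0.523,0,0.007],"grip":-1},{"translation":[-5.3,14.6,0],"dr":[0.523,0,0.007],"grip":-1}]'
python3 - <<'E'
from h import *
st()
for n in('top','scene','wrist'):
    im=get_image(n);cv2.imwrite(f'pics/{n}8.png',im)
t=cv2.imread('pics/top8.png');s=cv2.imread('pics/scene8.png')
crop(t,270,200,430,300,5,'pics/c_top8.png');crop(s,250,160,410,280,5,'pics/c_sc8.png')
E
```

```text
time_s: 8.33
tcp_pos: [0.4405, 0.1733, 0.2513]
tool_rot: [-150.1, 0.3, 10.2]
ft_force: [0.2, -0.0, -0.1]
opening: 0.169
t 8.33 p [0.4405 0.1733 0.2513] rpy [-150.06    0.35   10.21] F [ 0.2 -0.  -0.1] T [-0.5  -0.08  0.03] op 0.169 q [ -5.  10. -14.  76.  29.  72.]
```

View pics/c_top8.png

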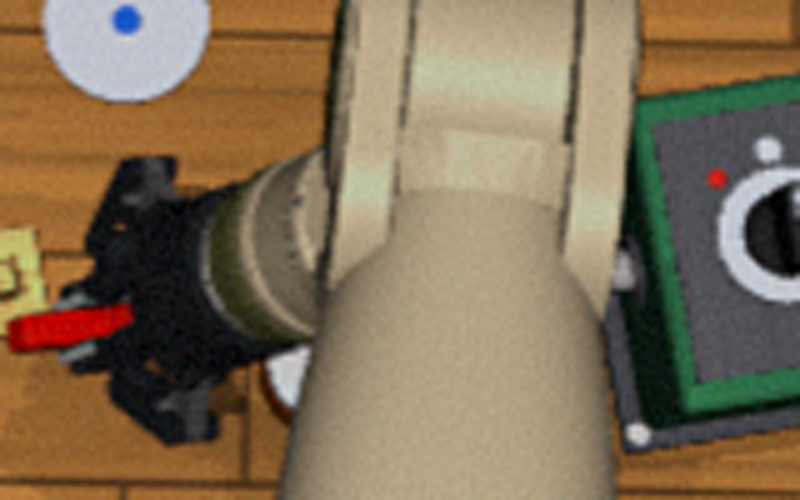

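View pics/c_sc8.png

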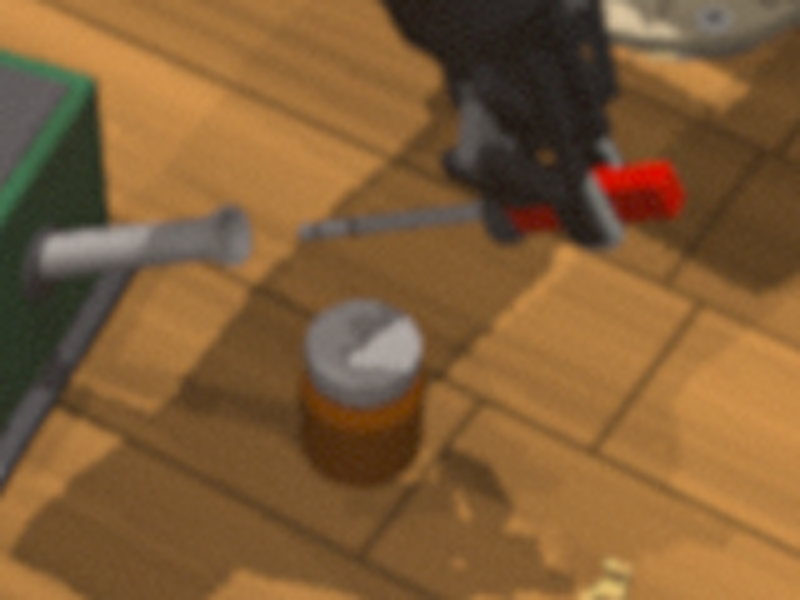

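View pics/wrist8.png

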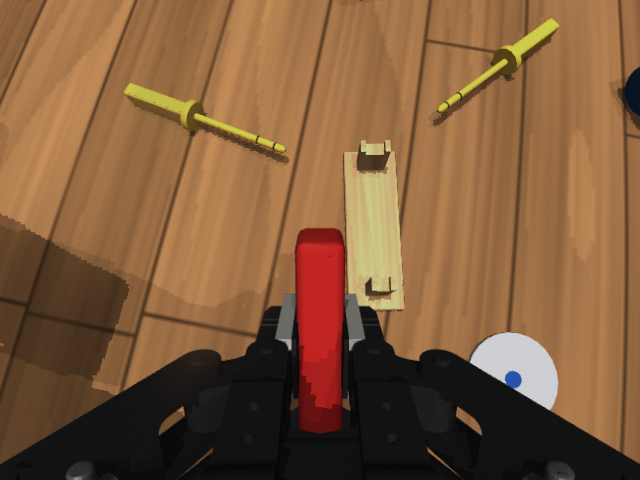

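Run:
```python
from h import *
a=cv2.imread('pics/w1.png');b=cv2.imread('pics/w4.png')
A=cv2.resize(a[0:150,40:240],None,fx=4,fy=4,interpolation=3);cv2.imwrite('pics/c_w1.png',A)
crop(b,20,170,220,300,4,'pics/c_w4.png')
crop(cv2.imread('pics/top0.png'),345,235,405,275,12,'pics/c_tm.png')
crop(cv2.imread('pics/scene0.png'),250,190,310,230,12,'pics/c_sm.png')
i1=np.load('w1.npy',allow_pickle=True).item()
print(onz('top',[(358.2,257.3)],.155),onz('scene',[(297,207.5)],.155))
print(proj('top',[[.472,.0045,.155]]),proj('scene',[[.472,.0045,.155]]),proj('wrist',[[.472,.0045,.155]],i1))
```

```text
[[0.47233567 0.003096   0.155     ]] [[0.4731705  0.00736416 0.155     ]]
[[357.62758015 257.42593202]] [[296.27077606 206.70465749]] [[117.42735527  64.63175329]]
```

View pics/c_w1.png

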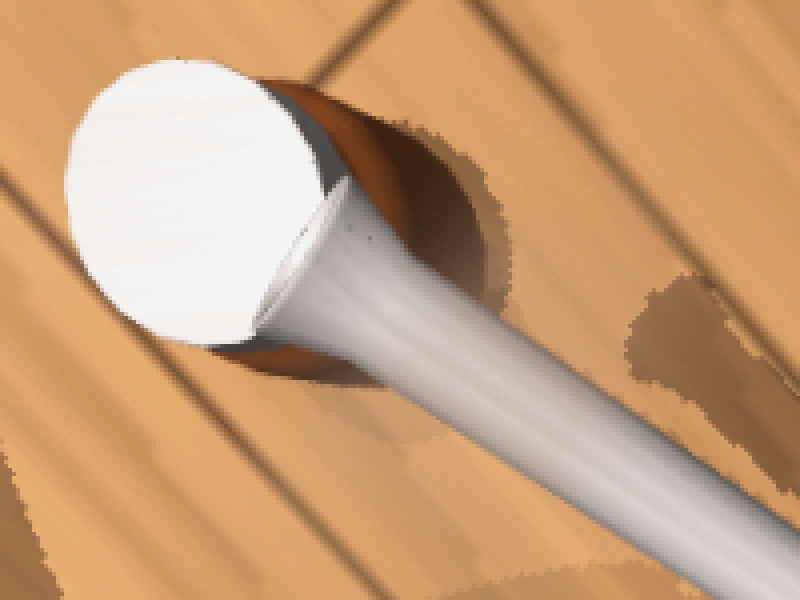

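View pics/c_tm.png

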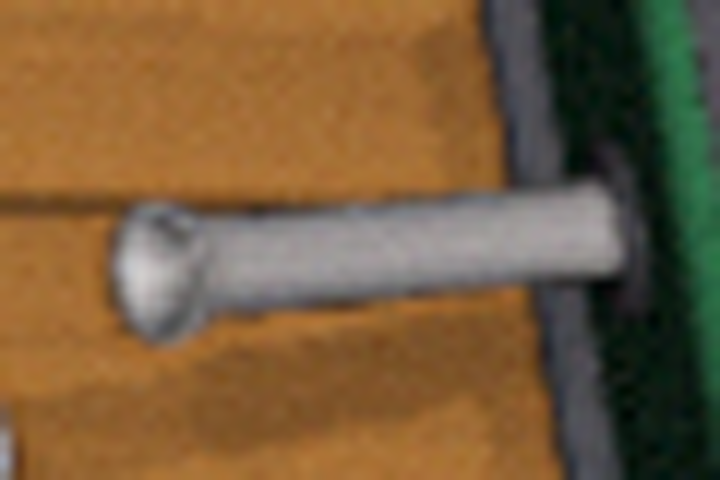

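View pics/c_sm.png

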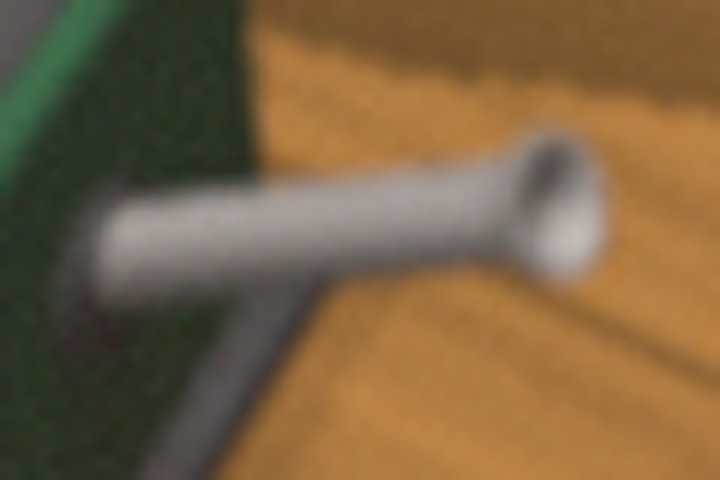

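Run:
```python
from h import *
i1=np.load('w1.npy',allow_pickle=True).item()
print(tri([('top',(357.6,257.2)),('scene',(296.2,206.6)),('wrist',(115.1,64.1),i1)]))
o=observe();st();y=Rm(o['tool_rot'])[:,1]
for d in(-.04,.04,.048,.155,.158): print(d,((proj('scene',[o['tcp_pos']+d*y])-[250,160]+.5)*5-.5).round(1))
print('mouth crop',((proj('scene',[[.472,.0045,.155]])-[250,160]+.5)*5-.5).round(1))
crop(cv2.imread('pics/scene8.png'),290,190,350,220,13,'pics/c_r8.png')
a=np.radians(100.2); out=np.array([np.cos(a)*np.cos(np.pi/6),np.sin(a)*np.cos(np.pi/6),.5])
to(np.array([.472,.0045,.155])+.198*out,np.eye(3))
```

```text
(array([0.47219954, 0.00482883, 0.15641517]), [np.float64(0.00024397845214675808), np.float64(0.0005423922470726766), np.float64(0.0007268184484155732)])
t 8.48 p [0.4408 0.1743 0.2525] rpy [-150.1     0.21   10.36] F [ 0.5  0.8 -1.9] T [-0.53 -0.16  0.01] op 0.173 q [ -5.   9. -14.  76.  29.  72.]
-0.04 [[679.5 185.9]]
0.04 [[518.7 204.3]]
0.048 [[503.3 206.1]]
0.155 [[308.6 228.6]]
0.158 [[303.4 229.2]]
mouth crop [[233.4 235.5]]
t [ 0.07  0.03 -0.19] dr [ 2.611  0.236 -0.068] rows>= 21.0
```

View pics/c_r8.png

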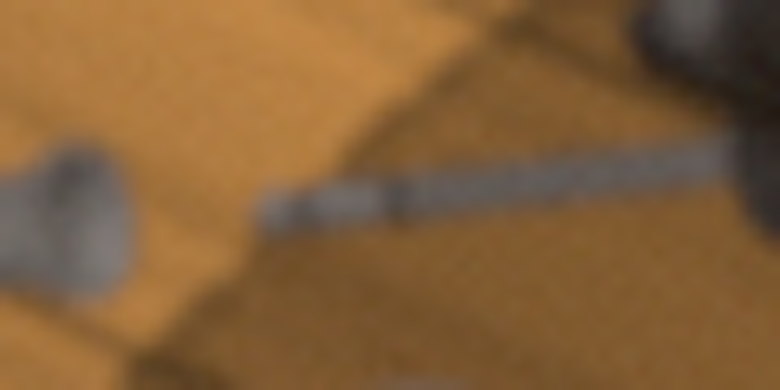

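```bash
python3 -m pendant '[{"translation":[0.05,0,-0.25],"dr":[0,0,0],"grip":-1},{"translation":[0.05,1,-0.25],"dr":[0,0,0],"grip":-1},{"translation":[0.05,2,-0.25],"dr":[0,0,0],"grip":-1},{"translation":[0.05,2.8,-0.25],"dr":[0,0,0],"grip":-1},{"translation":[0.05,2.8,-0.25],"dr":[0,0,0],"grip":-1},{"translation":[0.05,2.8,-0.25],"dr":[0,0,0],"grip":-1}]'
python3 - <<'E'
from h import *
st();o=observe();y=Rm(o['tool_rot'])[:,1]
s=get_image('scene');crop(s,270,180,350,225,9,'pics/c_s9.png')
for d in(.048,.158): print(d,((proj('scene',[o['tcp_pos']+d*y])-[270,180]+.5)*9-.5).round(1))
a=np.radians(100.2); out=np.array([np.cos(a)*np.cos(np.pi/6),np.sin(a)*np.cos(np.pi/6),.5])
print((Rm(o['tool_rot']).T@(o['tcp_pos']-[.4722,.0048,.156])*1000).round(1), (Rm(o['tool_rot']).T@out).round(3))
E
```

```text
time_s: 8.98
tcp_pos: [0.4461, 0.1474, 0.2402]
tool_rot: [-150.1, 0.3, 10.1]
ft_force: [0.1, 0.4, -1.1]
opening: 0.174
t 8.98 p [0.4461 0.1474 0.2402] rpy [-150.06    0.29   10.14] F [ 0.1  0.4 -1.1] T [-0.56 -0.06  0.  ] op 0.174 q [ -9.  11. -14.  76.  28.  69.]
0.048 [[619.1 195. ]]
0.158 [[270.2 235.2]]
[  -1.  -167.6   -0.6] [-0.004 -1.    -0.001]
```

View pics/c_s9.png

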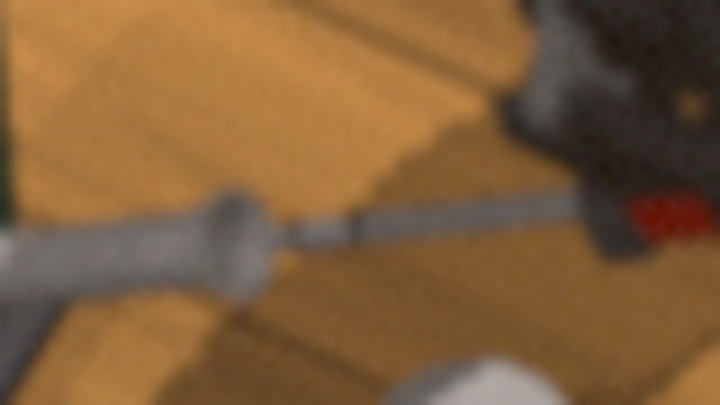

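```bash
python3 -m pendant '[{"translation":[0.1,1,0],"dr":[0,0,0],"grip":-1},{"translation":[0.1,2,0],"dr":[0,0,0],"grip":-1},{"translation":[0.1,3,0],"dr":[0,0,0],"grip":-1},{"translation":[0.1,3.8,0],"dr":[0,0,0],"grip":-1},{"translation":[0.1,4.6,0],"dr":[0,0,0],"grip":-1},{"translation":[0.1,5.3,0],"dr":[0,0,0],"grip":-1},{"translation":[0.1,6,0],"dr":[0,0,0],"grip":-1},{"translation":[0.1,6,0],"dr":[0,0,0],"grip":-1}]'
python3 - <<'E'
from h import *
st();o=observe();y=Rm(o['tool_rot'])[:,1]
s=get_image('scene');crop(s,250,170,350,230,7,'pics/c_s10.png')
print((Rm(o['tool_rot']).T@(o['tcp_pos']-[.4722,.0048,.156])*1000).round(1))
E
```

```text
time_s: 9.7
tcp_pos: [0.4563, 0.0959, 0.2099]
tool_rot: [-150.1, 0.3, 10.1]
ft_force: [-0.4, 0.4, -2.0]
opening: 0.17
t 9.7 p [0.4563 0.0959 0.2099] rpy [-150.09    0.28   10.14] F [-0.4  0.4 -2. ] T [-0.54 -0.06  0.06] op 0.17 q [-14.  14. -15.  75.  27.  62.]
[   0.2 -107.    -0.6]
```

View pics/c_s10.png

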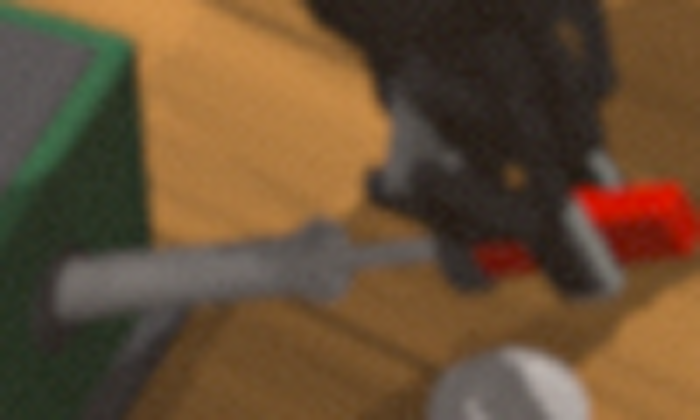

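No contact force, and the rod is about half in. Continuing.

```bash
python3 -m pendant '[{"translation":[0,0.8,0],"dr":[0,0,0],"grip":-1},{"translation":[0,1.6,0],"dr":[0,0,0],"grip":-1},{"translation":[0,2.4,0],"dr":[0,0,0],"grip":-1},{"translation":[0,3.2,0],"dr":[0,0,0],"grip":-1},{"translation":[0,4,0],"dr":[0,0,0],"grip":-1},{"translation":[0,4.6,0],"dr":[0,0,0],"grip":-1},{"translation":[0,5,0],"dr":[0,0,0],"grip":-1},{"translation":[0,5.3,0],"dr":[0,0,0],"grip":-1},{"translation":[0,5.4,0],"dr":[0,0,0],"grip":-1},{"translation":[0,5.4,0],"dr":[0,0,0],"grip":-1}]'
python3 - <<'E'
from h import *
st();o=observe();y=Rm(o['tool_rot'])[:,1]
s=get_image('scene');crop(s,250,170,350,230,7,'pics/c_s11.png')
print((Rm(o['tool_rot']).T@(o['tcp_pos']-[.4722,.0048,.156])*1000).round(1),(Rm(o['tool_rot']).T@o['ft_force']).round(1))
E
```

```text
time_s: 10.58
tcp_pos: [0.4644, 0.0508, 0.1838]
tool_rot: [-150.1, 0.2, 10.2]
ft_force: [-0.2, 0.2, -1.7]
opening: 0.172
t 10.58 p [0.4644 0.0508 0.1838] rpy [-150.08    0.23   10.2 ] F [-0.2  0.2 -1.7] T [-0.5  -0.12  0.01] op 0.172 q [-19.  17. -14.  75.  26.  57.]
[  0.4 -54.2  -0.8] [-0.2  0.6  1.6]
```

View pics/c_s11.png

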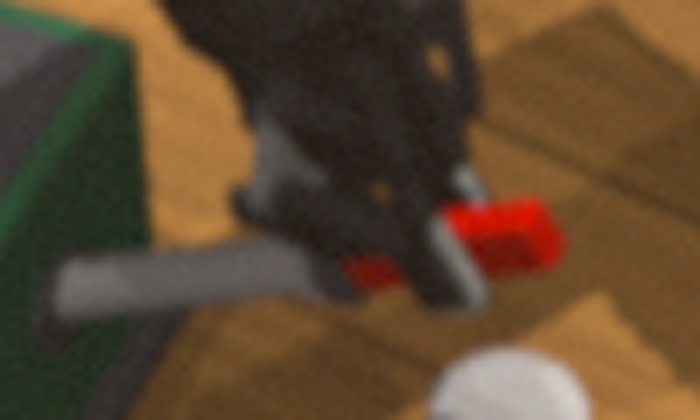

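```bash
python3 -m pendant '[{"translation":[0,0.2,0],"dr":[0,0,0],"grip":-1},{"translation":[0,0.4,0],"dr":[0,0,0],"grip":-1},{"translation":[0,0.55,0],"dr":[0,0,0],"grip":-1},{"translation":[0,0.7,0],"dr":[0,0,0],"grip":-1},{"translation":[0,0.7,0],"dr":[0,0,0],"grip":-1},{"translation":[0,0.7,0],"dr":[0,0,0],"grip":-1}]'
python3 - <<'E'
from h import *
st();o=observe()
print((Rm(o['tool_rot']).T@(o['tcp_pos']-[.4722,.0048,.156])*1000).round(1),(Rm(o['tool_rot']).T@o['ft_force']).round(1))
E
```

```text
time_s: 11.13
tcp_pos: [0.4652, 0.0466, 0.1815]
tool_rot: [-149.9, 0.2, 10.2]
ft_force: [-0.7, 6.5, 3.7]
opening: 0.168
t 11.13 p [0.4652 0.0466 0.1815] rpy [-149.86    0.16   10.22] F [-0.7  6.5  3.7] T [ 1.04  0.06 -0.07] op 0.168 q [-20.  17. -14.  75.  26.  56.]
[  0.5 -49.4  -0.8] [ 0.4 -7.5  0.1]
```

```bash
python3 -m pendant '[{"translation":[0,0.15,0],"dr":[0,0,0],"grip":-1},{"translation":[0,0.3,0],"dr":[0,0,0],"grip":-1},{"translation":[0,0.3,0],"dr":[0,0,0],"grip":-1},{"translation":[0,0.3,0],"dr":[0,0,0],"grip":-1}]'
python3 - <<'E'
from h import *
st();o=observe()
s=get_image('scene');crop(s,250,170,350,230,7,'pics/c_s12.png')
print((Rm(o['tool_rot']).T@(o['tcp_pos']-[.4722,.0048,.156])*1000).round(1),(Rm(o['tool_rot']).T@o['ft_force']).round(1))
cv2.imwrite('pics/w12.png',get_image('wrist'))
E
```

```text
time_s: 11.47
tcp_pos: [0.4652, 0.0465, 0.1815]
tool_rot: [-149.5, 0.1, 10.2]
ft_force: [-2.3, 16.0, 12.7]
opening: 0.175
t 11.47 p [0.4652 0.0465 0.1815] rpy [-1.4955e+02  1.0000e-01  1.0220e+01] F [-2.3 16.  12.7] T [ 3.1   0.42 -0.07] op 0.175 q [-20.  18. -14.  75.  26.  56.]
[  0.5 -49.3  -0.6] [  0.6 -20.3  -2.8]
```

View pics/c_s12.png

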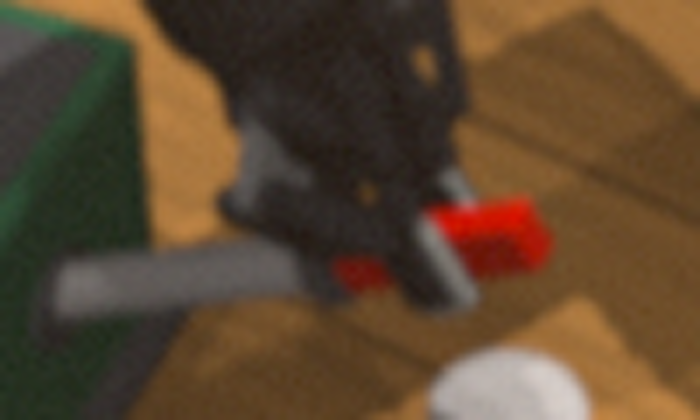

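View pics/w12.png

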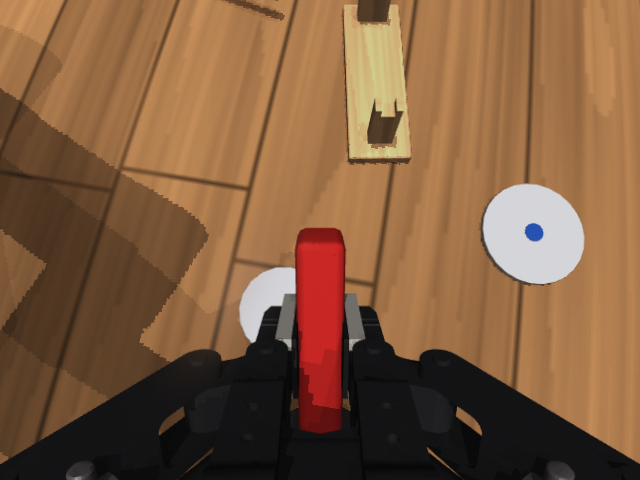

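The collar is seated: force rose from 7 to 20 N with no further advance, 49 mm from the mouth. Drawing the rod out along the tube axis.

```bash
python3 -m pendant '[{"translation":[0,-0.6,0],"dr":[0,0,0],"grip":-1},{"translation":[0,-1.4,0],"dr":[0,0,0],"grip":-1},{"translation":[0,-2.4,0],"dr":[0,0,0],"grip":-1},{"translation":[0,-3.4,0],"dr":[0,0,0],"grip":-1},{"translation":[0,-4.6,0],"dr":[0,0,0],"grip":-1},{"translation":[0,-6,0],"dr":[0,0,0],"grip":-1},{"translation":[0,-7.4,0],"dr":[0,0,0],"grip":-1},{"translation":[0,-8.8,0],"dr":[0,0,0],"grip":-1},{"translation":[0,-10.2,0],"dr":[0,0,0],"grip":-1},{"translation":[0,-11.6,0],"dr":[0,0,0],"grip":-1},{"translation":[0,-13,0],"dr":[0,0,0],"grip":-1},{"translation":[0,-14.4,0],"dr":[0,0,0],"grip":-1},{"translation":[0,-15.8,0],"dr":[0,0,0],"grip":-1},{"translation":[0,-15.8,0],"dr":[0,0,0],"grip":-1}]'
python3 - <<'E'
from h import *
st();o=observe();y=Rm(o['tool_rot'])[:,1]
s=get_image('scene');crop(s,250,160,410,280,5,'pics/c_s13.png')
print((Rm(o['tool_rot']).T@(o['tcp_pos']-[.4722,.0048,.156])*1000).round(1))
for d in(.048,.158): print(d,((proj('scene',[o['tcp_pos']+d*y])-[250,160]+.5)*5-.5).round(1))
u=np.array([np.cos(np.radians(-79.6)),np.sin(np.radians(-79.6)),0])
g=np.array([.6327,.1647,.106])-.158*u;print(g);to(g,down(10.4))
E
```

```text
time_s: 12.73
tcp_pos: [0.4413, 0.1795, 0.2597]
tool_rot: [-150.1, 0.1, 10.4]
ft_force: [0.5, 0.5, -0.8]
opening: 0.168
t 12.73 p [0.4413 0.1795 0.2597] rpy [-1.5007e+02  7.0000e-02  1.0370e+01] F [ 0.5  0.5 -0.8] T [-0.53 -0.09 -0.01] op 0.168 q [ -5.   9. -13.  76.  29.  73.]
[   0.9 -205.5   -1.3]
0.048 [[513.8 200.4]]
0.158 [[312.  224.2]]
[0.60417798 0.32010429 0.106     ]
t [18.58 -1.94 18.7 ] dr [-0.521  0.002 -0.001] rows>= 6.3
```

View pics/c_s13.png

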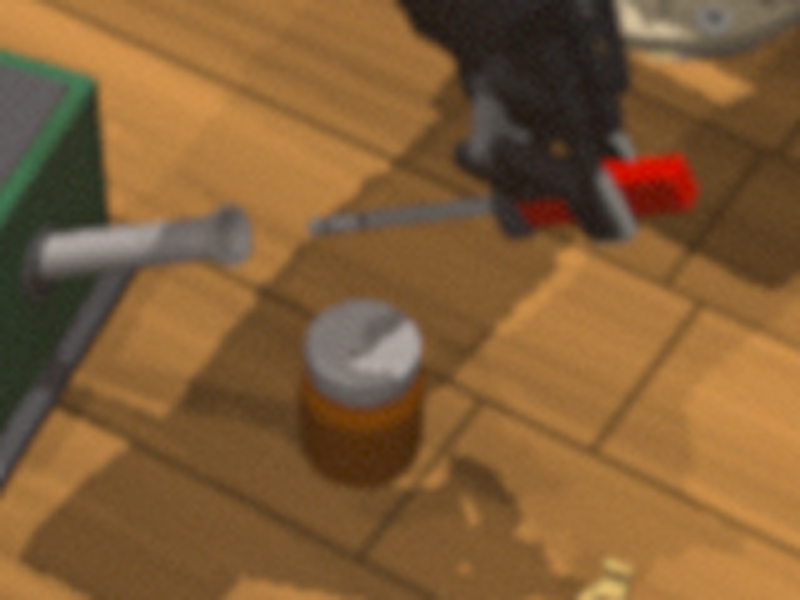

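```bash
python3 -m pendant '[{"translation":[2,-1,0],"dr":[-0.08,0,0],"grip":-1},{"translation":[4.5,-1.5,1],"dr":[-0.18,0,0],"grip":-1},{"translation":[7,-2,3.5],"dr":[-0.28,0,0],"grip":-1},{"translation":[9.5,-2,6.5],"dr":[-0.36,0,0],"grip":-1},{"translation":[12,-2,9.5],"dr":[-0.44,0,0],"grip":-1},{"translation":[14.5,-2,12.5],"dr":[-0.5,0,0],"grip":-1},{"translation":[16.5,-2,15.5],"dr":[-0.52,0,0],"grip":-1},{"translation":[18,-1.9,17.7],"dr":[-0.52,0.002,0],"grip":-1},{"translation":[18.6,-1.9,18.7],"dr":[-0.521,0.002,0],"grip":-1},{"translation":[18.6,-1.9,18.7],"dr":[-0.521,0.002,0],"grip":-1},{"translation":[18.6,-1.9,18.7],"dr":[-0.521,0.002,0],"grip":-1},{"translation":[18.6,-1.9,18.7],"dr":[-0.521,0.002,0],"grip":-1}]'
python3 - <<'E'
from h import *
st();o=observe();y=Rm(o['tool_rot'])[:,1]
for n in('top','scene'):
    cv2.imwrite(f'pics/{n}14.png',get_image(n))
P=[o['tcp_pos']-.04*y,o['tcp_pos']+.158*y];print(np.round(P,4))
print('top',proj('top',P).round(1),'scene',proj('scene',P).round(1))
crop(cv2.imread('pics/top14.png'),200,170,350,280,5,'pics/c_t14.png');crop(cv2.imread('pics/scene14.png'),280,220,440,340,5,'pics/c_s14.png')
E
```

```text
time_s: 13.78
tcp_pos: [0.605, 0.3172, 0.1058]
tool_rot: [-179.9, 0.1, 10.1]
ft_force: [-0.0, -0.3, -1.7]
opening: 0.171
t 13.78 p [0.605  0.3172 0.1058] rpy [-1.7994e+02  6.0000e-02  1.0130e+01] F [-0.  -0.3 -1.7] T [ 0.02 -0.    0.02] op 0.171 q [ 21.  34.   7.  63.   0. 101.]
[[0.598  0.3566 0.1058]
 [0.6328 0.1616 0.1056]]
top [[218.2 207.8]
 [295.2 196. ]] scene [[402.5 327.5]
 [315.3 297.1]]
```

View pics/c_t14.png

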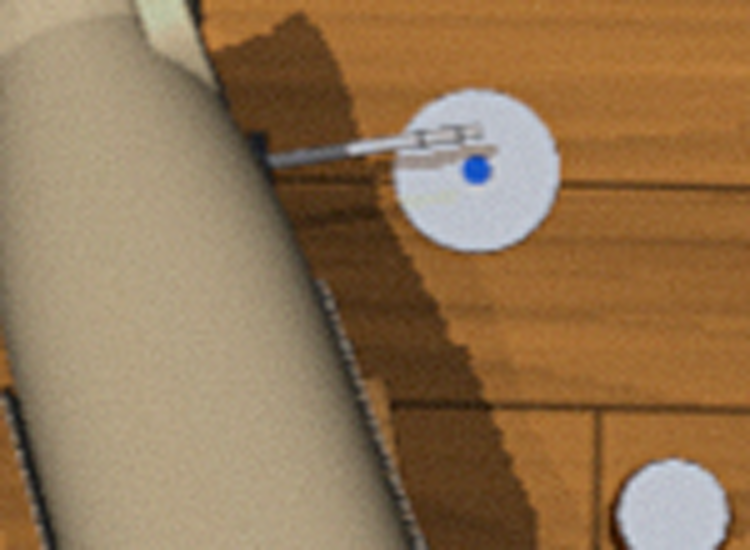

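View pics/c_s14.png

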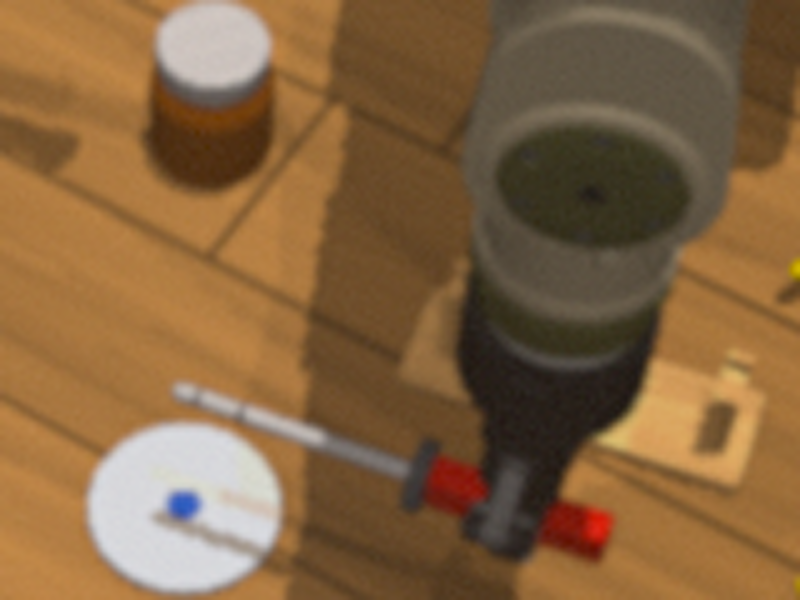

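View pics/scene14.png

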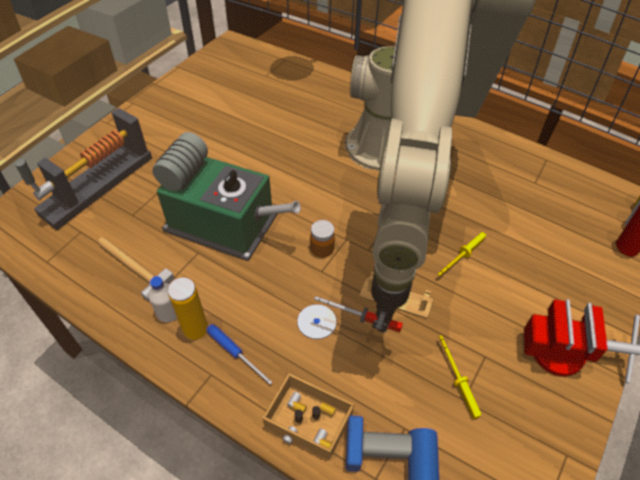

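View pics/top14.png

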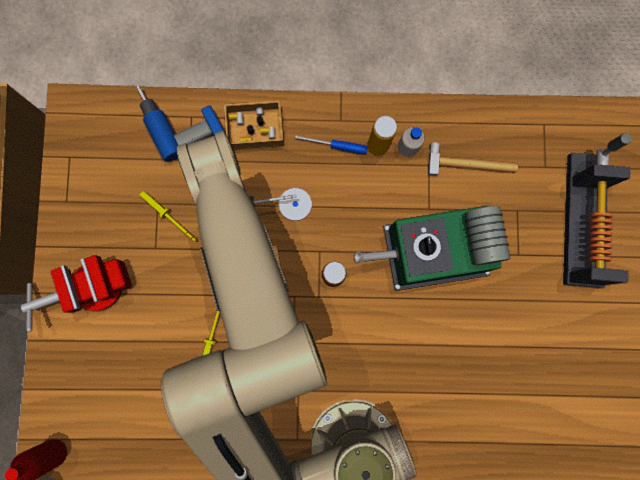

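```bash
python3 -m pendant '[{"translation":[0,0,0],"dr":[0,0,0],"grip":-1},{"translation":[0,0,0],"dr":[0,0,0],"grip":-1},{"translation":[0,0,0],"dr":[0,0,0],"grip":-1},{"translation":[0,0,0],"dr":[0,0,0],"grip":-1},{"translation":[0,0,0],"dr":[0,0,0],"grip":-1},{"translation":[0,0,0],"dr":[0,0,0],"grip":-1}]'
python3 - <<'E'
from h import *
st();print(np.abs(observe()['qd']).max())
print('tip',tri([('top',(295.8,195.6)),('scene',(314.6,297.2))]))
print('collar',tri([('top',(200+262/5,170+155/5)),('scene',(280+420/5,220+474/5))]))
t=get_image('top');crop(t,350,200,520,300,4,'pics/c_t15.png')
E
```

```text
time_s: 14.38
tcp_pos: [0.6049, 0.318, 0.1043]
tool_rot: [-179.9, 0.1, 10.2]
ft_force: [-0.1, 0.2, -1.3]
opening: 0.172
t 14.38 p [0.6049 0.318  0.1043] rpy [-1.7994e+02  1.2000e-01  1.0190e+01] F [-0.1  0.2 -1.3] T [0.02 0.03 0.04] op 0.172 q [ 21.  34.   7.  63.   0. 101.]
0.2836072891267022
tip (array([0.63376953, 0.16025506, 0.10526872]), [np.float64(0.00014458395793030913), np.float64(0.0001445839579302747)])
collar (array([0.6163216 , 0.27184891, 0.10787321]), [np.float64(0.0016430750736010106), np.float64(0.001643075073600988)])
```

View pics/c_t15.png

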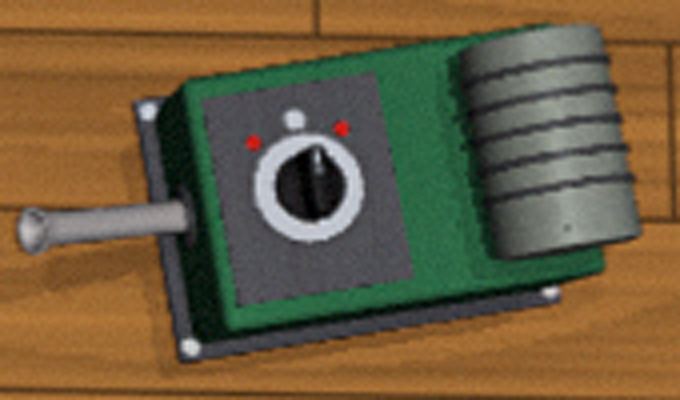

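Run:
```python
from h import *
for a in(-30,10.2,50.3):
    u=np.array([np.cos(np.radians(a)),np.sin(np.radians(a)),0]);P=np.array([.5015,-.167,.194])
    print(a,((proj('top',[P-.021*u,P,P+.021*u])-[350,200]+.5)*4).round(0).tolist())
```

```text
-30 [[307.0, 211.0], [324.0, 181.0], [341.0, 151.0]]
10.2 [[331.0, 215.0], [324.0, 181.0], [317.0, 147.0]]
50.3 [[351.0, 204.0], [324.0, 181.0], [297.0, 158.0]]
```

```bash
python3 -c "
from workcell import hand_in; print(hand_in())"
```

```text
the job is handed in; nothing more can be done
None
```

The job is done and handed in after about 14.5 s of the 64 s allowed. No verdict came back.

- **Selector:** I turned it 0.70 rad clockwise and let go. The pointer end shows in the last top view at the spot expected for the white-dot detent.
- **Dip tube:** I took the red gauge from the cradle and pushed it in until the collar stopped. The push rose from 7 to 20 N with no further travel, and the handle was 49 mm from the mouth against 48 mm expected. I then drew it fully out along the tube axis.
- **Final pose:** The gauge is held level to within about 0.1° by the tool reading. The tip measured (0.634, 0.160, 0.105) m across two views, so it is about 10 cm above the disc and 5 mm from its centre. The arm was still, and the wrist force (about 1.3 N) was little more than the gauge's own weight.
- **Bench:** The other things look unmoved in the last pictures.

**Disagreements:**
- A rougher two-view fix on the collar read 2.6 mm higher than the tip, with 1.6 mm residuals. I put that down to pixel picking.
- While gripped, the selector pulled the tool 1 to 2 mm off its line, with under 10 N of side force.

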